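# Fill the glue kit and hold the spring clip open over its back card

### The job

The kit carton needs three glue bottles: stand two more of the loose white glue bottles upright inside it beside the one already there, and leave the spare bottle and the other things where they are. Then squeeze the spring clip off the rim of the black parts tray and hold it gaping over the top edge of the carton's tall back card, one jaw on each side and well below the edge, with nothing of the clip touching the card, ready for the packing slip to be slid in. Finish like that, still squeezing the clip open.

Things in the scene. Friction and masses are not known exactly. Their poses are not given: they have to be found in the camera images.
- carton: open corrugated kit carton, 100 mm (x) by 185 mm (y), fixed to the table; origin at the centre of its underside, x to its back, z up. Walls and floor 4 mm thick, front and side walls 45 mm high; the back wall is the tall flat back card, 125 mm high, 185 mm wide (top corners rounded), 4 mm thick, its mid-plane at x = +48 mm. Inner floor 4 mm up
- card_top (a point): middle of the top edge of the carton's back card; axes as the carton's (y runs along the edge)
- glue_in: the white glue bottle that already stands in the carton: round, 38 mm across, body straight up to about 95 mm, then a tapering nozzle, 151 mm high in all, 120 g; origin at the centre of its foot, z up its axis (to 0.04 rad). It stays in the carton
- glue_a: loose white glue bottle on the table, the same in all as the one in the carton; origin at the centre of its foot
- glue_b: loose white glue bottle, the same
- glue_c: loose white glue bottle, the same
- tray: black divided parts tray, 147 by 370 mm, 55 mm high, walls 3 mm, fixed to the table; origin at the centre of its underside, its y axis along the long side. The clip is parked on the long wall at its x = -70 mm, which is the long wall nearer the carton
- clip: steel spring clip of clothes-peg form, 109 mm high, 22 mm wide, 75 g: two levers on a rivet; origin on the rivet, x along it, z up the handles (frame of the lever on its +y side). It stands upright biting the tray wall: handles up, their sleeved tips 60 mm above the rivet and 58 mm apart over the backs; rubber jaw tips 45 mm below the rivet; throat open up to 6 mm below the rivet
- clip_lever (a joint): opening of the clip, rad: 0 with 3 mm between the jaws, as parked; -0.06 shut; 0.5 at the stop, with the jaw tips about 25 mm apart and the handle tips 29 mm apart over their backs. Squeezing the handle tips together spreads the jaws against the spring: 6 N to start, 12 N at the stop; a firmer grip only rests on the stop
- handle_a (a point): outermost point of the handle tip on the clip's +y side, where a finger presses
- handle_b (a point): the same of the other handle tip
- jaw_a (a point): lower inner end of the jaw on the clip's +y side, in the middle of its 22 mm width
- jaw_b (a point): the same of the other jaw
- jar: bystander: grey ink jar with cream lid, 73 mm across, 85 mm high, origin under its centre
- masking: bystander: roll of pale masking tape lying flat, 90 mm across, 18 mm high, origin under its centre
- purple: bystander: small purple paint bottle, 38 mm across, 100 mm high, origin under its centre
Things that resemble listed ones, but are neither listed nor needed, are in the scene too. Leave any orange look-alike of the glue_b alone.

How it is judged:
By the outcome, as a careful person would: the job done as asked, in the order asked, and still so for the second after the job is handed in, while the arm keeps its last pose, push and grip.
It also fails if it takes over 70 s, if anything falls off the work surface, if the arm or the gripper's body presses on something with over 40 N, if the wrist force passes 120 N, or if a joint passes its speed limit or range.

### The arm

A 6-joint arm with a two-finger parallel gripper is mounted at the origin on the work surface; the furniture and walls round the work are solid. World frame = base frame: x ahead of the robot, y to its left, z up, the work surface at z = 0. Lengths are in mm, angles in rad, forces in N, time in s.
With the tool pointing down it reaches from about 350 to 975 mm from the base axis. Payload 7.1 kg.
Tool frame: the origin (TCP) lies midway between the tips of the shut fingers; the grasp point (between the pads) lies 19 mm behind it (ctrl.grip_depth is the distance from the TCP to the grasp point, in mm); z points along the fingers, y is the line along which they close (so a half turn about z gives the same grasp; the last joint's range is limited). The gripper opens to 88 mm and grips with 3 to 60 N. Pads are 20 mm wide; open, the fingers measure 115 mm over their backs; the gripper's body (75 mm by 178 mm) begins 61 mm behind the grasp point.
Start: joints at [1.26, 0.423, 1.63, -0, 1.089, -0.019], TCP at [179.766, 598.572, 222.675] pointing down, gripper open.
Joint ranges: [-3, 3], [-0.9, 2.11], [0.09, 2.58], [-1.31, 4.45], [0.11, 2.69], [-2.54, 2.54]. Speed limits (rad/s): [2.39, 2.39, 3.01, 3.14, 3.14, 3.14].

### API

Orientations are given as a rotation vector (axis times angle).
In Python, from workcell import ctrl, cams gives the robot as it stands.
- The arm moves only by the tool move_arm, never from a script. Its argument "steps" is a list of rows, each a list of 3 entries, a list of its own where there are three numbers: the shift along the tool's x, y, z in units of 25 mm (1.0 is 25 mm), then the turn about the tool's z in units of 5 degrees (1.0 is 5 degrees), then the closure, from 0 (fully open) to 1 (shut). A call has 1 to 20 rows; each row shifts and turns the commanded pose from where the row before left it, along the tool's axes as they then stand; what a row does not reach is not made up. A row lasts 1/12 s, in which the tool goes at most 41.7 mm and 7.16 degrees, less where a joint would pass 70% of its speed; a pose out of reach is approached as far as the arm can. A call is refused whole if a number of a shift passes 1 or a number of a turn 1, either way. A call with a gripper value outside its range is refused whole. The fingers move at their own pace and stop on an object; the grip force is fixed at half the most. Time passes only in rows, so rows that do not move let the fingers close. It gives the time, the measured TCP pose, the force, the opening and the grip force at its end, in the units of the state.
- ctrl.get_obs(): the state, without advancing time (a new reading comes with each control period).
- cams.get_image(name): name is "side" or "top"; returns a dict with "image" (400x640x3 uint8, red, green, blue), "camera_matrix" (3x3 intrinsics, pixels), "k1" (the pictures are not rectified: a ray, as slopes to the right and down, at radius r is drawn at 1 + k1 r^2 times it, then the intrinsics apply), "xyz" and "rotation" of the camera in the world. Camera axes: x right, y down, z forward; pixel columns grow to the right and rows downward; lengths in mm; the calibration is good to about 2 mm. A picture is of the moment at which its call begins. There is no depth.
- ctrl.close_job(): hands the job in; it is judged then, once.
Trained networks look in the newest picture that a camera, given by its name, has taken for a name from the list of things; names that differ only in an ending like _2 or _b are one class to them, and where a whole thing is asked for, a point or a joint stands for the part that bears it (a point fixed in the world has none). Each returns a list of dicts, best first, with "p" (0 to 1); they miss things now and then, are a little off and sometimes report something else, mostly with a low value. They report only what shows in the picture. A call takes as long as a camera call. They do not tell look-alikes from the thing itself.
- cams.boxes_of(camera, thing): "rect" ([centre column, centre row, width, height] in pixels, round what is visible of it).
- cams.cut_out(camera, thing): "pixels" (400x640 bool, what is visible of it) and "rect" ([centre column, centre row, width, height] in pixels, round what is visible of it).
The state is a dict: "t": time; "qpos": joint angles; "qvel": joint speeds; "joint_torque": joint torques, N m; "ee_pos": TCP position; "orientation": TCP orientation; "ft_force": force on the tool from outside, world axes, zero at the start; "moment": the same for the moment, N m; "width": finger opening in mm; "grasp_force": force on a finger pad.
Only numpy, scipy, OpenCV 4.12 (cv2) and the standard library are available. Lean on these libraries where they do the work, as an engineer would, in place of code of your own. Each camera call takes 0.05 s, during which the arm holds its last target. There are 200 camera calls.

## Working session

There is one attempt and no reset: what is moved stays moved. The work goes in short steps, Python scripts to look and compute and a tool call to move; the robot and the scene stay as the last step left them, time stands still between calls to the robot, and variables do not carry over. Pictures are saved under pics/ and viewed, at most 10 in all, crops included, and the job is handed in when it is done.

Besides the shell and the picture viewer there is one more tool, called in YAML: its name, and indented under it one key for each argument. move_arm: Moves the arm, as the interface text tells. Its arguments: {"type":"object","properties":{"steps":{"type":"array"}},"required":["steps"]}

```bash
ls; mkdir -p pics; cat > h.py <<'E'
import numpy as np,cv2
from workcell import ctrl,cams
def shot(n,f=None):
    d=cams.get_image(n)
    if f: cv2.imwrite('pics/'+f,cv2.cvtColor(d['image'],cv2.COLOR_RGB2BGR))
    return d
def proj(d,P):
    P=np.atleast_2d(P).astype(float);c=(P-np.array(d['xyz']))@np.array(d['rotation'])
    s=c[:,:2]/c[:,2:];r2=(s**2).sum(1,keepdims=True);s=s*(1+d['k1']*r2)
    K=np.array(d['camera_matrix']);return s@np.diag([K[0,0],K[1,1]])+K[:2,2]
def ray(d,uv):
    K=np.array(d['camera_matrix']);s0=(np.array(uv,float)-K[:2,2])/[K[0,0],K[1,1]];s=s0.copy()
    for _ in range(20): s=s0/(1+d['k1']*(s**2).sum())
    return np.array(d['xyz'],float),np.array(d['rotation'])@np.array([s[0],s[1],1])
def atz(d,uv,z):
    o,v=ray(d,uv);return o+v*(z-o[2])/v[2]
def tri(rays):
    A=np.zeros((3,3));b=np.zeros(3)
    for o,v in rays:
        v=v/np.linalg.norm(v);M=np.eye(3)-np.outer(v,v);A+=M;b+=M@o
    return np.linalg.solve(A,b)
E
python3 - <<'E'
from h import *
np.set_printoptions(precision=1,suppress=True)
for n in('top','side'):
    d=shot(n,n+'0.png');print(n,d['xyz'],d['rotation'],d['camera_matrix'],d['k1'])
    for t in('carton','glue_a','tray','clip','jar','masking','purple'):
        print(t,[(round(r['p'],2),np.round(r['rect'])) for r in cams.boxes_of(n,t)])
print(ctrl.get_obs())
E
```

```text
pics
top [ 308.6  -30.5 1228.8] [-2.2  2.1 -0.1] [[384.3   0.  316.3]
 [  0.  384.3 201.1]
 [  0.    0.    1. ]] -0.06037445130485752
carton [(0.69, array([335., 200.,  64.,  45.])), (0.64, array([179., 232.,  69., 122.]))]
glue_a [(0.72, array([386., 178.,  19.,  17.])), (0.69, array([413., 203.,  23.,  14.])), (0.66, array([255., 207.,  18.,  13.])), (0.65, array([384., 204.,  19.,  14.]))]
tray [(0.77, array([180., 230.,  63., 125.])), (0.71, array([413., 202.,  23.,  14.]))]
clip [(0.75, array([196., 212.,  23.,   8.]))]
jar [(0.8, array([446., 187.,  31.,  27.]))]
masking [(0.76, array([230., 214.,  32.,  15.])), (0.16, array([448., 186.,  28.,  26.]))]
purple [(0.65, array([282., 227.,  13.,  14.]))]
side [  -75.4 -1142.5   855. ] [-2.1  0.5 -0.2] [[496.2   0.  319.3]
 [  0.  496.2 198.8]
 [  0.    0.    1. ]] -0.054989618217334724
carton [(0.95, array([337., 203.,  69.,  56.])), (0.49, array([286., 196.,  13.,  37.]))]
glue_a [(0.83, array([389., 228.,  15.,  39.])), (0.82, array([362., 226.,  19.,  31.])), (0.48, array([384., 242.,  12.,  24.]))]
tray [(0.68, array([247., 161.,  96.,  53.]))]
clip [(0.66, array([294., 172.,  11.,  38.])), (0.47, array([272., 151.,  12.,  32.]))]
jar [(0.8, array([427., 288.,  28.,  45.])), (0.37, array([249., 158.,  97.,  50.]))]
masking [(0.75, array([270., 150.,  13.,  30.])), (0.56, array([280., 178.,  26.,  12.])), (0.44, array([272., 154.,   6.,  31.]))]
purple [(0.68, array([287., 196.,  15.,  38.])), (0.58, array([269., 150.,  10.,  30.])), (0.26, array([426., 287.,  32.,  39.]))]
{'t': 0.8, 'qpos': array([ 1.3,  0.4,  1.6, -0. ,  1.1, -0. ]), 'qvel': array([ 0.,  0.,  0.,  0., -0.,  0.]), 'joint_torque': array([  0. , -54.5, -27.4,   0.1,   0. ,   0. ]), 'ee_pos': array([179.8, 598.6, 222.7]), 'orientation': array([0.5, 3.1, 0. ]), 'ft_force': array([-0.2, -0.8, -0.1]), 'moment': array([-0., -0., -0.]), 'grasp_force': 0.0, 'width': 87.7417387757052}
```

View pics/top0.png

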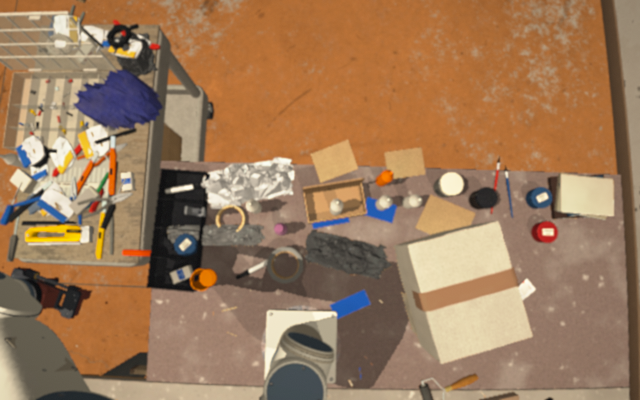

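View pics/side0.png

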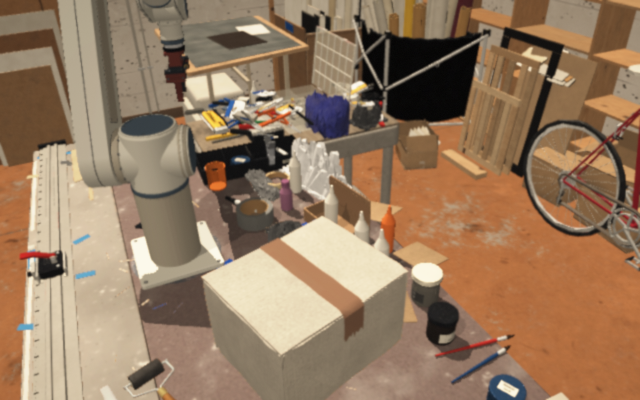

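```bash
python3 - <<'E'
import cv2
a=cv2.imread('pics/top0.png')[155:295,150:470];b=cv2.imread('pics/side0.png')[125:285,235:445]
cv2.imwrite('pics/t1.png',cv2.resize(a,(800,350),interpolation=cv2.INTER_CUBIC))
cv2.imwrite('pics/s1.png',cv2.resize(b,(787,600),interpolation=cv2.INTER_CUBIC))
E
python3 - <<'E'
from h import *
np.set_printoptions(precision=1,suppress=True)
D={}
for n in('top','side'):
    d=shot(n);D[n]=d
    print(n,'axes',proj(d,[[300,0,0],[600,0,0],[600,300,0],[600,-300,0]]).tolist())
    for r in cams.cut_out(n,'glue_a'):
        m=r['pixels'];ys,xs=np.nonzero(m);print(round(r['p'],2),r['rect'],'n',m.sum(),'rgb',d['image'][m].mean(0))
E
```

```text
Traceback (most recent call last):
  File "h.py", line 9, in proj
    s=c[:,:2]/c[:,2:];r2=(s**2).sum(1,keepdims=True);s=s*(1+d['k1']*r2)
      ~^^^^^^
IndexError: too many indices for array: array is 1-dimensional, but 2 were indexed
```

View pics/t1.png

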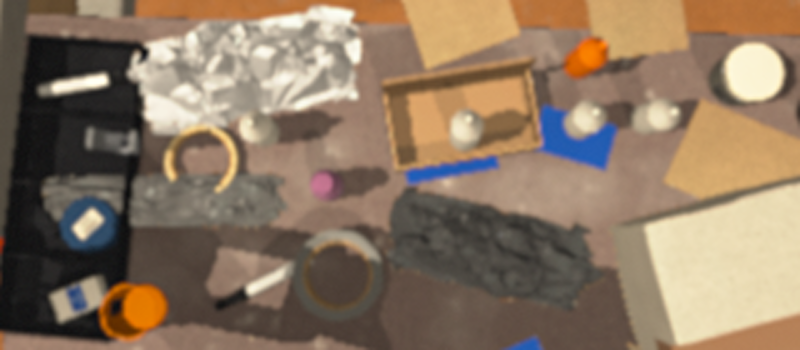

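View pics/s1.png

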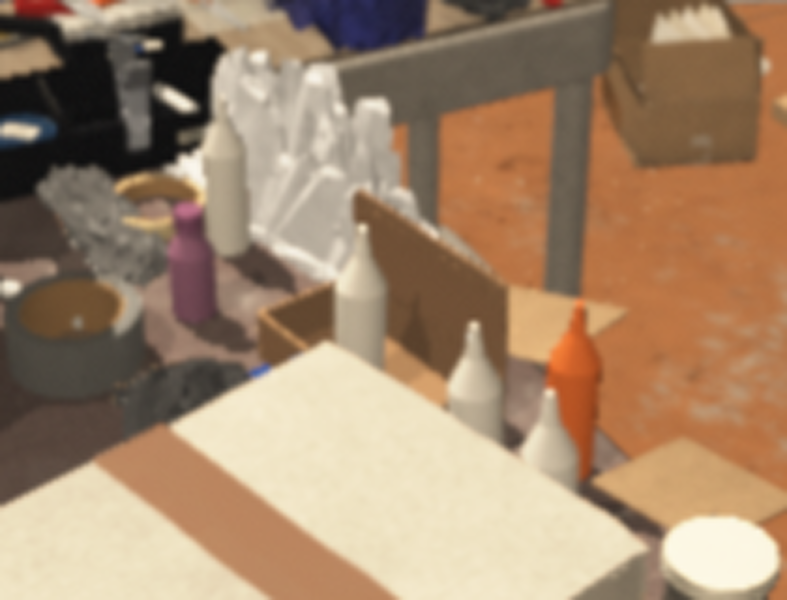

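```bash
sed -i "s/^    d=cams.get_image(n)/    d=cams.get_image(n);d['rotation']=cv2.Rodrigues(np.array(d['rotation'],float))[0] if np.size(d['rotation'])==3 else d['rotation']/" h.py
python3 - <<'E'
from h import *
np.set_printoptions(precision=1,suppress=True)
t=shot('top');s=shot('side')
for n,d in(('top',t),('side',s)):
    print(n,'axes',proj(d,[[300,0,0],[600,0,0],[600,300,0],[600,-300,0]]).tolist())
T=dict(left=((253,203),(295,151.7)),inn=((337.2,200.2),(331.8,185)),m=((386,199),(361.4,210.9)),r=((415.2,197.8),(381.4,229.5)))
for k,(a,b) in T.items():
    ra,rb=ray(t,a),ray(s,b);P=tri([ra,rb]);v=P-ra[0];v/=np.linalg.norm(v);w=P-rb[0];w/=np.linalg.norm(w)
    print(k,P,'gap',abs(np.dot(ra[0]-rb[0],np.cross(v,w)))/np.linalg.norm(np.cross(v,w)),proj(t,P),proj(s,P))
# carton corners in top crop
c=np.array([[384,84],[533,60],[542,148],[400,170]])/2.5+[150,155]
for p,z in zip(c,(125,125,45,45)): print('carton',atz(t,p,z))
# side card corners
for a,b in(((384,84),(357,192)),((533,60),(505,288))):
    print('card',tri([ray(t,np.array(a)/2.5+[150,155]),ray(s,np.array(b)/3.75+[235,125])]))
for n,d in(('top',t),('side',s)):
  for th in('glue_a','clip','carton'):
    for r in cams.cut_out(n,th):
        m=r['pixels'];ys,xs=np.nonzero(m)
        if m.sum(): print(n,th,round(r['p'],2),np.array(r['rect']),'n',m.sum(),'cen',xs.mean(),ys.mean(),'rgb',d['image'][m].mean(0))
np.savez('cam.npz',t=t,s=s)
E
python3 - <<'E'
import cv2
import numpy as np
a=cv2.imread('pics/top0.png')[170:270,150:290];b=cv2.imread('pics/side0.png')[125:185,245:320]
A=cv2.resize(a,None,fx=5,fy=5,interpolation=cv2.INTER_CUBIC);B=cv2.resize(b,None,fx=5,fy=5,interpolation=cv2.INTER_CUBIC)
a2=A[100:300,0:400]
o=np.zeros((300+200,400,3),np.uint8);o[:300,:375]=B;o[300:,:]=a2
cv2.imwrite('pics/c1.png',cv2.resize(o,None,fx=1.2,fy=1.2))
E
```

```text
top axes [[303.39481045708345, 248.3373057124469], [306.16361059975446, 155.8270747135515], [214.65324427530413, 153.48761067990378], [397.66883297304554, 158.47772198316713]]
side axes [[276.58395579305886, 224.79042075412954], [365.050412570713, 199.71474762971465], [324.1344684162782, 159.87506031217387], [419.74690701195186, 253.07269998976605]]
left [425.7 142.5 147. ] gap 8.992089671663618e-15 [[253.1 202.6]] [[294.7 151.7]]
inn [437.8 -94.9 150.5] gap 8.26968929620014e-14 [[337.1 200.5]] [[332.1 184.9]]
m [ 448.6 -235.5  145.5] gap 4.016623091927506e-14 [[386.3 198.3]] [[360.5 211.1]]
r [ 455.5 -321.2  140.5] gap 4.7695211409165584e-14 [[415.6 196.9]] [[380.3 229.7]]
carton [473.    1.5 125. ]
carton [ 506.1 -171.4  125. ]
carton [ 410.3 -194.1   45. ]
carton [378.4 -19.1  45. ]
card [476.2   0.8 118.3]
card [ 509.5 -173.2  118.8]
top glue_a 0.76 [412.6 202.9  18.1  13.7] n 192 cen 411.7708333333333 200.984375 rgb [202.1 186.6 157.4]
top glue_a 0.58 [383.7 204.3  15.2  14. ] n 145 cen 383.8965517241379 202.73103448275862 rgb [209.4 194.5 165.5]
top glue_a 0.57 [255.2 208.2  21
[... 616 characters left out ...]
5538 rgb [184.3 168.9 144.2]
side glue_a 0.7 [296.  171.1  11.3  42. ] n 403 cen 295.03225806451616 174.22332506203475 rgb [173.5 159.  136.3]
side glue_a 0.62 [387.9 230.1  14.5  49.1] n 403 cen 388.79900744416875 227.5012406947891 rgb [181.5  89.7  43.1]
side glue_a 0.24 [247.1 160.6  99.1  51.6] n 2327 cen 246.2286205414697 157.16244091104426 rgb [36.2 33.9 32. ]
side clip 0.71 [270.4 151.4  12.5  35.4] n 238 cen 270.16806722689074 149.8109243697479 rgb [87.7 83.8 79. ]
side carton 0.58 [337.1 204.3  67.1  56.4] n 1598 cen 342.4305381727159 205.95118898623278 rgb [126.2  93.7  65.3]
side carton 0.5 [270.9 153.9  10.5  30.7] n 174 cen 271.367816091954 152.8505747126437 rgb [87.7 83.8 79. ]
```

View pics/c1.png

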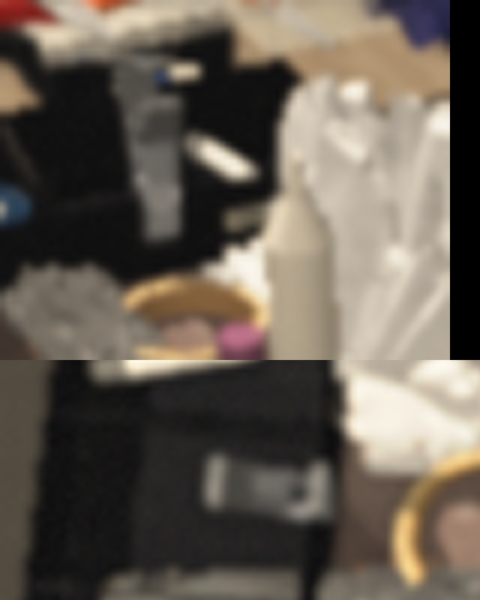

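```bash
python3 - <<'E'
from h import *
from scipy.optimize import minimize,least_squares
np.set_printoptions(precision=1,suppress=True)
z=np.load('cam.npz',allow_pickle=True);t=z['t'].item();s=z['s'].item()
# clip
P=tri([ray(t,(203.8,211.8)),ray(s,(267.5,136))]);print('handle -y',P)
for zz in(100,110,118): print(zz,atz(t,(185.3,210.3),zz),atz(t,(203.8,211.8),zz))
for zz in (55,): # tray corners, right wall top
    for p in((150+133/2.5,155+42/2.5),(150+128/2.5,155+335/2.5),(150+25/2.5,155+40/2.5)): print('tray',atz(t,p,zz))
def clip(p):
    x,y,zr,a=p;L=np.array([[sx*11,sy*29,60] for sx in(-1,1) for sy in(-1,1)]+[[sx*11,-5,-47] for sx in(-1,1)]+[[sx*11,-29,56] for sx in (-1,1)])
    R=np.array([[np.cos(a),-np.sin(a),0],[np.sin(a),np.cos(a),0],[0,0,1]]);return L@R.T+[x,y,zr]
# colour masks of bottles & silhouette fit
def rev(x,y,z0):
    pts=[]
    for r,h in((19,0),(19,95),(6,118),(2.5,151)):
        a=np.linspace(0,2*np.pi,24,endpoint=False);pts.append(np.c_[x+r*np.cos(a),y+r*np.sin(a),np.full(24,z0+h)])
    return pts
def sil(d,x,y,z0):
    m=np.zeros((1600,2560),np.uint8);q=[proj(d,p) for p in rev(x,y,z0)]
    for a,b in zip(q[:-1],q[1:]): cv2.fillConvexPoly(m,cv2.convexHull(((np.r_[a,b]+.5)*4).astype(np.int32)),1)
    return cv2.resize(m.astype(np.float32),(640,400),interpolation=cv2.INTER_AREA)
def fit(x,y,z0,tone):
    xy=np.array([x,y],float)
    def score(x,y):
        e=0
        for d in(t,s):
            m=sil(d,x,y,z0);m=cv2.GaussianBlur(m,(0,0),.6);I=d['image'].astype(np.float32)
            ys,xs=np.nonzero(m>.02);sl=np.s_[ys.min()-3:ys.max()+4,xs.min()-3:xs.max()+4]
            mm=m[sl];v=I[sl];S=v.mean(2)
            # contrast via gradient-correlation
            gx,gy=cv2.Sobel(mm,5,1,0),cv2.Sobel(mm,5,0,1);hx,hy=cv2.Sobel(S,5,1,0),cv2.Sobel(S,5,0,1)
            e+=((gx*hx+gy*hy).sum())/np.sqrt((gx**2+gy**2).sum())/100
        return e
    best=max(((score(x+i,y+j),x+i,y+j) for i in range(-12,13,2) for j in range(-12,13,2)))
    return best
for k,x,y,z0 in(('left',425,142,0),('in',438,-95,4),('m',448,-235,0),('r',455,-321,0),('orange',510,-232,0)):
    print(k,fit(x,y,z0,0))
# carton corners reprojection from pose guess
C=np.array([443,-96,0]);a=.19;R=np.array([[np.cos(a),-np.sin(a),0],[np.sin(a),np.cos(a),0],[0,0,1]])
L=np.array([[50,92.5,0],[50,-92.5,0],[50,80,125],[50,-80,125],[-50,92.5,45],[-50,-92.5,45]])
W=L@R.T+C;print(proj(t,W));print(proj(s,W))
o=t['image'].copy();o=cv2.resize(o,None,fx=4,fy=4,interpolation=cv2.INTER_CUBIC);o2=cv2.resize(s['image'],None,fx=4,fy=4,interpolation=cv2.INTER_CUBIC)
for d,im in((t,o),(s,o2)):
    for p in proj(d,W): cv2.circle(im,tuple(int(v) for v in (p+.5)*4),3,(255,0,0),-1)
    for p in proj(d,clip((426,305,55,0.))):pass
v=np.vstack([o[680:880,1180:1580],o2[680:960,1220:1620]]);cv2.imwrite('pics/k1.png',v[:,:,::-1])
E
```

```text
handle -y [391.6 282.  150. ]
100 [402.4 350.6 100. ] [399.5 295.1 100. ]
110 [401.6 347.2 110. ] [398.7 292.2 110. ]
118 [400.9 344.5 118. ] [398.1 289.9 118. ]
tray [527.9 317.6  55. ]
tray [169.7 303.   55. ]
tray [527.  454.2  55. ]
left (np.float32(21.700731), 419, 154)
in (np.float32(24.931965), 432, -99)
m (np.float32(34.292336), 446, -243)
r (np.float32(29.762741), 453, -329)
orange (np.float32(8.014168), 522, -228)
[[303.7 193.8]
 [360.1 184.7]
 [306.9 187.3]
 [361.1 178.6]
 [308.5 223.6]
 [367.5 213.9]]
[[328.9 209.1]
 [368.2 237.8]
 [331.  175.6]
 [366.6 198.8]
 [301.6 208.1]
 [340.4 238.3]]
```

View pics/k1.png

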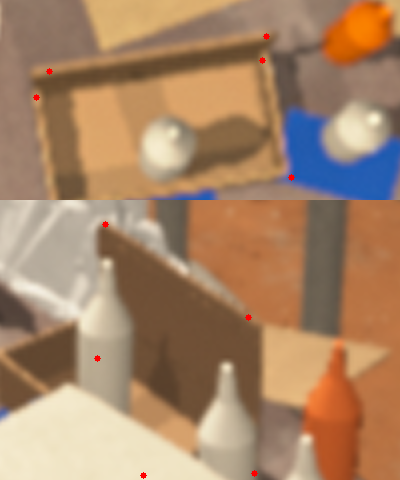

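```bash
python3 - <<'E'
from h import *
from scipy.optimize import least_squares
np.set_printoptions(precision=1,suppress=True)
z=np.load('cam.npz',allow_pickle=True);t=z['t'].item();s=z['s'].item()
for k,tip,mid,ax,row in(('left',(253,203),(253.2,206.2),295,180),('in',(337.2,200.2),(336,205),331.8,205),('m',(386,199),(384.4,203),361.6,225),('r',(415.2,197.8),(412.8,201.4),381.4,240)):
    z0=4*(k=='in')
    # joint LSQ: tip@151, body mid@~85 in top; axis column in side
    f=lambda q:np.r_[proj(t,[q[0],q[1],151+z0])[0]-tip,proj(t,[q[0],q[1],85+z0])[0]-mid,proj(s,[q[0],q[1],100+z0])[0][0]-ax]
    r=least_squares(f,[440,-100]);print(k,r.x,r.fun, 'side tip',proj(s,[*r.x,151+z0]))
# clip: edges in top, and side top/bottom rows
def L(q,x,y,h):
    c,sn=np.cos(q[3]),np.sin(q[3]);return [q[0]+c*x-sn*y,q[1]+sn*x+c*y,q[2]+h]
f=lambda q:np.r_[proj(t,L(q,0,29,60))[0]-(184.6,210.3),proj(t,L(q,0,-29,60))[0]-(204.6,211.8),(proj(s,L(q,0,-29,60))[0]-(267.5,135)),(proj(s,L(q,0,-6,-47))[0]-(271.7,165))]
r=least_squares(f,[400,320,60,0]);print('clip',r.x,r.fun)
E
```

```text
left [423.8 146.4] [-1.5  0.1  1.8 -0.7 -0.6] side tip [[293.6 150.2]]
in [435.4 -95.4] [ 0.1  1.  -0.  -1.3 -0.2] side tip [[331.4 183.8]]
m [ 446.4 -238.6] [ 1.7 -0.2 -0.9 -1.5 -1.6] side tip [[360.4 210.1]]
r [ 453.6 -323.9] [ 2.3 -0.6 -1.1 -1.5 -2. ] side tip [[380.3 227. ]]
clip [396.3 308.4  86.2  -0.1] [-0.  -0.3 -0.1  1.   2.1  2.2 -1.4 -2.4]
```

```bash
cat > d.py <<'E'
from h import *
def st():
    o=ctrl.get_obs();R=cv2.Rodrigues(np.array(o['orientation'],float))[0]
    return o,R,np.degrees(np.arctan2(R[1,1],R[0,1]))
def plan(*wps):
    o,R,a=st();p=np.array(o['ee_pos']);print('t',round(o['t'],2),'p',np.round(p,1),'alpha',round(a,1),'w',round(o['width'],1),'F',np.round(o['ft_force'],1),'g',round(o['grasp_force'],1),'tilt',np.round(R[:,2],3),'q6',round(o['qpos'][5],2))
    for x,y,z,al in wps:
        turn=-(al-a)/5;a=al;b=np.radians(al);d=np.array([x,y,z])-p;p=np.array([x,y,z],float)
        ty=np.array([np.cos(b),np.sin(b),0]);tx=np.array([-np.sin(b),np.cos(b),0])
        print((x,y,z,al),'turn',round(turn,2),'then shift units',np.round(np.array([d@tx,d@ty,-d[2]])/25,2))
E
python3 -c "
from d import *
plan((180,599,260,11),(454,100,260,11),(454,-324,260,11),(454,-324,76,11))
t=np.load('cam.npz',allow_pickle=True)['t'].item()
print(atz(t,(451,184),85),atz(t,(386,172),151),atz(t,(384,178),80))"
```

```text
t 1.25 p [179.8 598.6 222.7] alpha 73.3 w 87.7 F [-0.2  0.5  0.3] g 0.0 tilt [-0.  0. -1.] q6 -0.02
(180, 599, 260, 11) turn 12.46 then shift units [ 0.02  0.01 -1.49]
(454, 100, 260, 11) turn 0.0 then shift units [-21.68   6.95  -0.  ]
(454, -324, 260, 11) turn 0.0 then shift units [-16.65  -3.24  -0.  ]
(454, -324, 76, 11) turn 0.0 then shift units [0.   0.   7.36]
[ 505.73156894 -445.13005309   85.        ] [ 523.64340129 -233.26062249  151.        ] [ 519.07317167 -240.5729241    80.        ]
```

move_arm:
  steps:
    - [[0,0,-0.5],1,0]
    - [[0,0,-0.5],1,0]
    - [[0,0,-0.5],1,0]
    - [[0,0,0],1,0]
    - [[0,0,0],1,0]
    - [[0,0,0],1,0]
    - [[0,0,0],1,0]
    - [[0,0,0],1,0]
    - [[0,0,0],1,0]
    - [[0,0,0],1,0]
    - [[0,0,0],1,0]
    - [[0,0,0],1,0]
    - [[0,0,0],0.46,0]
    - [[0,0,0],0,0]

```text
t: 2.42
ee_pos: [179.8, 598.6, 260.2]
orientation: [-2.0, -2.422, -0.0]
ft_force: [-0.9, -0.4, -0.3]
width: 88.0
grasp_force: 0.0
```

move_arm:
  steps:
    - [[-0.9,0.4,0],0,0]
    - [[-0.9,0.4,0],0,0]
    - [[-0.9,0.4,0],0,0]
    - [[-0.9,0.4,0],0,0]
    - [[-0.9,0.4,0],0,0]
    - [[-0.9,0.4,0],0,0]
    - [[-0.9,0.4,0],0,0]
    - [[-0.9,0.4,0],0,0]
    - [[-0.9,0.4,0],0,0]
    - [[-0.9,0.4,0],0,0]
    - [[-0.9,0.4,0],0,0]
    - [[-0.9,0.4,0],0,0]
    - [[-0.9,0.4,0],0,0]
    - [[-0.9,0.4,0],0,0]
    - [[-0.9,0.4,0],0,0]
    - [[-0.9,0.4,0],0,0]
    - [[-0.9,0.4,0],0,0]
    - [[-0.9,0.2,0],0,0]

```text
t: 3.92
ee_pos: [429.9, 233.4, 260.4]
orientation: [1.996, 2.425, 0.001]
ft_force: [0.1, -0.7, -0.8]
width: 88.1
grasp_force: 0.0
```

```bash
python3 -c "
from d import *
plan((454,-324,260,11),(454,-324,76,11))"
```

```text
t 3.92 p [429.9 233.4 260.4] alpha 11.1 w 88.1 F [ 0.1 -0.7 -0.8] g 0.0 tilt [ 0.001  0.    -1.   ] q6 0.28
(454, -324, 260, 11) turn 0.01 then shift units [-2.207e+01 -3.310e+00  2.000e-02]
(454, -324, 76, 11) turn 0.0 then shift units [0.   0.   7.36]
```

move_arm:
  steps:
    - [[-1,-0.15,0],0,0]
    - [[-1,-0.15,0],0,0]
    - [[-1,-0.15,0],0,0]
    - [[-1,-0.15,0],0,0]
    - [[-1,-0.15,0],0,0]
    - [[-1,-0.15,0],0,0]
    - [[-1,-0.15,0],0,0]
    - [[-1,-0.15,0],0,0]
    - [[-1,-0.15,0],0,0]
    - [[-1,-0.15,0],0,0]
    - [[-1,-0.15,0],0,0]
    - [[-1,-0.15,0],0,0]
    - [[-1,-0.15,0],0,0]
    - [[-1,-0.15,0],0,0]
    - [[-1,-0.15,0],0,0]
    - [[-1,-0.15,0],0,0]
    - [[-1,-0.15,0],0,0]
    - [[-1,-0.15,0],0,0]
    - [[-1,-0.15,0],0,0]
    - [[-1,-0.15,0],0,0]

```text
t: 5.58
ee_pos: [450.2, -272.1, 260.3]
orientation: [1.997, 2.425, 0.0]
ft_force: [1.3, -0.1, -0.5]
width: 87.8
grasp_force: 0.0
```

move_arm:
  steps:
    - [[-1,-0.15,0],0,0.1]
    - [[-1,-0.15,0],0,0.1]
    - [[0,0,0],0,0.1]
    - [[0,0,0],0,0.1]

```text
t: 5.92
ee_pos: [452.3, -322.2, 259.9]
orientation: [-1.999, -2.423, -0.0]
ft_force: [0.3, -0.1, -1.2]
width: 78.8
grasp_force: 0.0
```

```bash
python3 -c "
from d import *
plan((454,-324,260,11),(454,-324,76,11))
t=shot('top','t2.png');s=shot('side','s2.png')
p=ctrl.get_obs()['ee_pos']
print('tcp px',proj(t,p),proj(s,p))
a=t['image'][150:250,340:500];b=s['image'][120:260,310:470]
cv2.imwrite('pics/k2.png',np.vstack([cv2.resize(a,None,fx=3,fy=3,interpolation=2)[:,:480],cv2.resize(b,None,fx=2,fy=2,interpolation=2).copy() if 0 else cv2.resize(b[:100],(480,300),interpolation=2)])[:,:,::-1])"
```

```text
t 5.92 p [ 452.3 -322.2  259.9] alpha 10.9 w 78.8 F [ 0.3 -0.1 -1.2] g 0.0 tilt [-0.  0. -1.] q6 -0.83
(454, -324, 260, 11) turn -0.01 then shift units [-0.09  0.05 -0.  ]
(454, -324, 76, 11) turn 0.0 then shift units [0.   0.   7.36]
tcp px [[427.72412647 192.30826314]] [[381.19671672 187.85936115]]
```

View pics/k2.png

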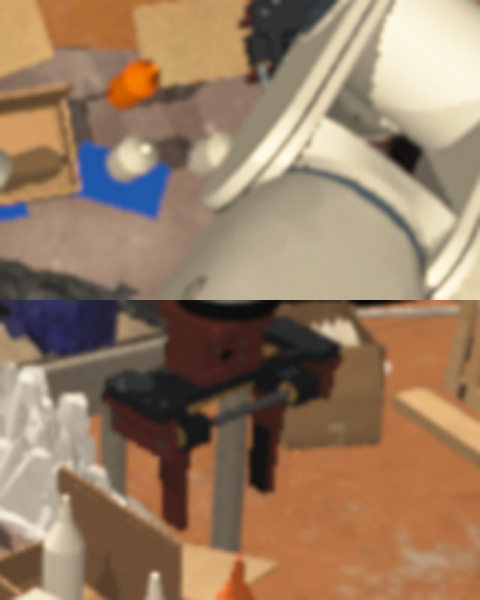

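move_arm:
  steps:
    - [[-0.07,0.05,0.92],0,0.1]
    - [[0,0,0.92],0,0.1]
    - [[0,0,0.92],0,0.1]
    - [[0,0,0.92],0,0.1]
    - [[0,0,0.92],0,0.1]
    - [[0,0,0.92],0,0.1]
    - [[0,0,0.92],0,0.1]
    - [[0,0,0.9],0,0.1]
    - [[0,0,0],0,0.1]
    - [[0,0,0],0,0.1]

```text
t: 6.85
ee_pos: [453.6, -321.4, 76.2]
orientation: [-1.995, -2.423, 0.0]
ft_force: [0.9, -0.9, -0.6]
width: 79.3
grasp_force: 0.0
```

move_arm:
  steps:
    - [[0,0,0],0,0.3]
    - [[0,0,0],0,0.5]
    - [[0,0,0],0,0.7]
    - [[0,0,0],0,0.9]
    - [[0,0,0],0,1]
    - [[0,0,0],0,1]
    - [[0,0,0],0,1]
    - [[0,0,0],0,1]

```text
t: 7.52
ee_pos: [454.2, -323.0, 77.0]
orientation: [1.999, 2.423, 0.0]
ft_force: [-0.8, -0.6, 2.9]
width: 36.9
grasp_force: 30.0
```

move_arm:
  steps:
    - [[0,0,-0.5],0,1]
    - [[0,0,-0.9],0,1]
    - [[0,0,-0.9],0,1]
    - [[0,0,-0.9],0,1]
    - [[0,0,-0.9],0,1]
    - [[0,0,-0.9],0,1]
    - [[0,0,-0.9],0,1]
    - [[0,0,-0.9],0,1]
    - [[0,0,-0.5],0,1]
    - [[0,0,0],0,1]
    - [[0,0,0],0,1]

```text
t: 8.43
ee_pos: [454.1, -322.8, 259.9]
orientation: [1.998, 2.423, 0.0]
ft_force: [0.3, 0.4, -1.5]
width: 37.0
grasp_force: 30.0
```

```bash
python3 -c "
from d import *
plan((444,-154,260,10.9),(444,-154,82,10.9))
np.set_printoptions(precision=1,suppress=True)
s=shot('side','s3.png');p=np.array(ctrl.get_obs()['ee_pos'])
for dz in(75,19,0,-40,-76): print(dz,proj(s,p+[0,0,dz]))
for r in cams.cut_out('side','glue_a'):
    m=r['pixels'];ys,xs=np.nonzero(m);print(round(r['p'],2),np.array(r['rect']))
    if abs(xs.mean()-383)<18 and ys.mean()<230: print([(y,xs[ys==y].min(),xs[ys==y].max()) for y in np.unique(ys)[::4]])
b=s['image'][150:250,310:450]
cv2.imwrite('pics/k3.png',cv2.resize(b,None,fx=4,fy=4,interpolation=2)[:,:,::-1])"
```

```text
t 8.43 p [ 454.1 -322.8  259.9] alpha 11.0 w 37.0 F [ 0.3  0.4 -1.5] g 30.0 tilt [ 0.001 -0.001 -1.   ] q6 -0.83
(444, -154, 260, 10.9) turn 0.02 then shift units [ 6.71  0.88 -0.  ]
(444, -154, 82, 10.9) turn -0.0 then shift units [0.   0.   7.12]
75 [[383.6 159.5]]
19 [[382.5 181.4]]
0 [[382.1 188.5]]
-40 [[381.3 203.1]]
-76 [[380.6 215.8]]
0.8 [390.6 190.9  14.1  58.1]
[(np.int64(165), np.int64(386), np.int64(388)), (np.int64(169), np.int64(384), np.int64(389)), (np.int64(173), np.int64(382), np.int64(390)), (np.int64(177), np.int64(382), np.int64(393)), (np.int64(181), np.int64(381), np.int64(394)), (np.int64(185), np.int64(381), np.int64(395)), (np.int64(189), np.int64(381), np.int64(394)), (np.int64(193), np.int64(379), np.int64(393)), (np.int64(197), np.int64(377), np.int64(393)), (np.int64(201), np.int64(377), np.int64(393)), (np.int64(205), np.int64(377), np.int64(393)), (np.int64(209), np.int64(378), np.int64(393)), (np.int64(213), np.int64(378), np.int64(392)), (np.int64(217), np.int64(378), np.int64(392)), (np.int64(221), np.int64(383), np.int64(388))]
0.75 [295.1 171.7  13.4  45.5]
0.74 [362.8 227.   19.4  30. ]
0.63 [386.9 237.8  17.1  33.5]
```

View pics/k3.png

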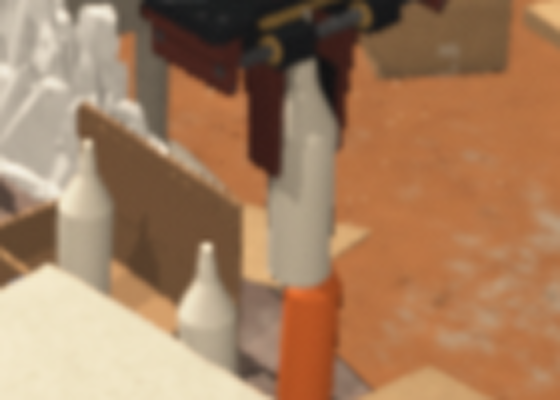

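move_arm:
  steps:
    - [[0.5,0.08,0],0,1]
    - [[0.9,0.1,0],0,1]
    - [[0.9,0.1,0],0,1]
    - [[0.9,0.1,0],0,1]
    - [[0.9,0.1,0],0,1]
    - [[0.9,0.1,0],0,1]
    - [[0.9,0.1,0],0,1]
    - [[0.6,0.2,0],0,1]
    - [[0.5,0.1,0],0,1]
    - [[0,0,0.4],0,1]
    - [[0,0,0.9],0,1]
    - [[0,0,0.9],0,1]
    - [[0,0,0.9],0,1]
    - [[0,0,0.9],0,1]
    - [[0,0,0.9],0,1]
    - [[0,0,0.9],0,1]
    - [[0,0,0.8],0,1]
    - [[0,0,0.3],0,1]
    - [[0,0,0],0,1]
    - [[0,0,0],0,1]

```text
t: 10.2
ee_pos: [444.3, -146.3, 86.3]
orientation: [-1.998, -2.423, 0.001]
ft_force: [-0.8, -0.3, -0.9]
width: 37.1
grasp_force: 30.0
```

```bash
python3 -c "
from d import *
plan()
np.set_printoptions(precision=1,suppress=True)
s=shot('side','s4.png');t=shot('top','t4.png')"
```

```text
t 10.2 p [ 444.3 -146.3   86.3] alpha 11.0 w 37.1 F [-0.8 -0.3 -0.9] g 30.0 tilt [-0.001  0.001 -1.   ] q6 -0.54
```

move_arm:
  steps:
    - [[0,0,0.08],0,1]
    - [[0,0,0.08],0,1]
    - [[0,0,0.04],0,1]
    - [[0,0,0],0,1]

```text
t: 10.63
ee_pos: [444.8, -146.4, 81.9]
orientation: [1.998, 2.424, 0.0]
ft_force: [0.1, 0.1, -1.0]
width: 37.1
grasp_force: 30.0
```

move_arm:
  steps:
    - [[0,0,0.03],0,1]
    - [[0,0,0],0,1]

```text
t: 10.8
ee_pos: [444.9, -146.4, 81.0]
orientation: [1.999, 2.424, 0.0]
ft_force: [-0.6, 0.0, -1.2]
width: 36.9
grasp_force: 30.0
```

move_arm:
  steps:
    - [[0,0,0.03],0,1]
    - [[0,0,0],0,1]
    - [[0,0,0],0,1]

```text
t: 11.05
ee_pos: [445.0, -146.5, 80.9]
orientation: [1.998, 2.423, 0.0]
ft_force: [-2.4, 0.5, 8.2]
width: 36.8
grasp_force: 30.0
```

move_arm:
  steps:
    - [[0,0,0.03],0,1]
    - [[0,0,0],0,1]
    - [[0,0,0],0,1]

```text
t: 11.3
ee_pos: [445.4, -146.6, 80.7]
orientation: [1.998, 2.423, 0.001]
ft_force: [-3.6, 1.1, 16.9]
width: 36.9
grasp_force: 30.0
```

move_arm:
  steps:
    - [[0,0,-0.03],0,1]
    - [[0,0,0],0,0.55]
    - [[0,0,0],0,0.5]
    - [[0,0,0],0,0.4]
    - [[0,0,0],0,0.35]
    - [[0,0,0],0,0.35]
    - [[0,0,-0.3],0,0.35]
    - [[0,0,-0.8],0,0.35]
    - [[0,0,-0.9],0,0.35]
    - [[0,0,-0.9],0,0.35]
    - [[0,0,-0.9],0,0.35]
    - [[0,0,-0.9],0,0.35]
    - [[0,0,-0.9],0,0.35]
    - [[0,0,-0.9],0,0.35]
    - [[0,0,-0.7],0,0.3]
    - [[0,0,0],0,0.3]

```text
t: 12.63
ee_pos: [446.6, -147.0, 264.1]
orientation: [1.995, 2.419, 0.004]
ft_force: [0.5, 0.3, 0.3]
width: 61.4
grasp_force: 0.0
```

```bash
python3 -c "
from d import *
np.set_printoptions(precision=1,suppress=True)
s=shot('side','s5.png');t=shot('top','t5.png')
plan((446,-243,260,61),(446,-243,76,61))
for r in cams.cut_out('side','glue_a'): print('side',round(r['p'],2),np.array(r['rect']))
for r in cams.cut_out('top','glue_a'): print('top',round(r['p'],2),np.array(r['rect']))
b=s['image'][140:240,290:410]
cv2.imwrite('pics/k4.png',cv2.resize(b,None,fx=4,fy=4,interpolation=2)[:,:,::-1])"
```

```text
t 12.73 p [ 444.8 -146.3  260.6] alpha 11.0 w 61.6 F [-0.7 -0.3 -0.4] g 0.0 tilt [ 0. -0. -1.] q6 -0.53
(446, -243, 260, 61) turn -10.0 then shift units [-1.9 -3.4  0. ]
(446, -243, 76, 61) turn 0.0 then shift units [0.  0.  7.4]
side 0.85 [362.8 227.1  13.3  31. ]
side 0.75 [388.3 229.4  15.2  49.6]
side 0.62 [349.1 212.1  12.3  36.4]
side 0.58 [293.9 170.9  11.3  39.3]
top 0.76 [255.3 209.2  22.6  14.7]
```

View pics/k4.png

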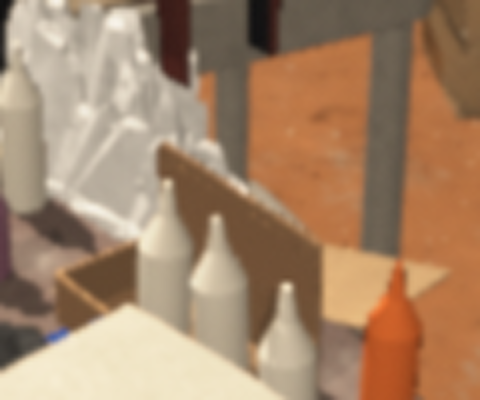

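move_arm:
  steps:
    - [[0,0,0],-1,0.2]
    - [[0,0,0],-1,0.2]
    - [[0,0,0],-1,0.1]
    - [[0,0,0],-1,0.1]
    - [[0,0,0],-1,0.1]
    - [[0,0,0],-1,0.1]
    - [[0,0,0],-1,0.1]
    - [[0,0,0],-1,0.1]
    - [[0,0,0],-1,0.1]
    - [[0,0,0],-1,0.1]
    - [[-0.4,-0.8,0],0,0.1]
    - [[-0.5,-0.9,0],0,0.1]
    - [[-0.5,-0.9,0],0,0.1]
    - [[-0.5,-0.8,0],0,0.1]
    - [[0,0,0],0,0.1]
    - [[0,0,0],0,0.1]

```text
t: 14.17
ee_pos: [444.3, -244.0, 258.6]
orientation: [-0.79, -3.038, -0.002]
ft_force: [0.2, 0.6, 0.3]
width: 79.1
grasp_force: 0.0
```

```bash
python3 -c "
from d import *
plan((446,-243,260,61),(446,-243,76,61))"
```

```text
t 14.17 p [ 444.3 -244.   258.6] alpha 60.9 w 79.1 F [0.2 0.6 0.3] g 0.0 tilt [-0.003  0.002 -1.   ] q6 -1.59
(446, -243, 260, 61) turn -0.03 then shift units [-0.04  0.07 -0.06]
(446, -243, 76, 61) turn 0.0 then shift units [0.   0.   7.36]
```

move_arm:
  steps:
    - [[0,0,0.9],0,0.1]
    - [[0,0,0.92],0,0.1]
    - [[0,0,0.92],0,0.1]
    - [[0,0,0.92],0,0.1]
    - [[0,0,0.92],0,0.1]
    - [[0,0,0.92],0,0.1]
    - [[0,0,0.92],0,0.1]
    - [[0,0,0.92],0,0.1]
    - [[0,0,0],0,0.1]
    - [[0,0,0],0,0.1]
    - [[0,0,0],0,0.3]
    - [[0,0,0],0,0.5]
    - [[0,0,0],0,0.7]
    - [[0,0,0],0,0.9]
    - [[0,0,0],0,1]
    - [[0,0,0],0,1]
    - [[0,0,0],0,1]
    - [[0,0,0],0,1]

```text
t: 15.67
ee_pos: [445.3, -243.8, 77.0]
orientation: [0.787, 3.041, -0.0]
ft_force: [0.7, 0.8, 2.7]
width: 36.9
grasp_force: 30.0
```

move_arm:
  steps:
    - [[0,0,-0.5],0,1]
    - [[0,0,-0.9],0,1]
    - [[0,0,-0.9],0,1]
    - [[0,0,-0.9],0,1]
    - [[0,0,-0.9],0,1]
    - [[0,0,-0.9],0,1]
    - [[0,0,-0.9],0,1]
    - [[0,0,-0.9],0,1]
    - [[0,0,-0.5],1,1]
    - [[0,0,0],1,1]
    - [[0,0,0],1,1]
    - [[0,0,0],1,1]
    - [[0,0,0],1,1]
    - [[0,0,0],1,1]
    - [[0,0,0],1,1]
    - [[0,0,0],1,1]
    - [[0,0,0],1,1]
    - [[0,0,0],1,1]
    - [[0,0,0],0,1]

```text
t: 17.25
ee_pos: [444.7, -243.6, 258.8]
orientation: [-2.002, -2.42, 0.0]
ft_force: [-0.3, -0.3, -1.4]
width: 37.5
grasp_force: 30.0
```

```bash
python3 -c "
from d import *
np.set_printoptions(precision=1,suppress=True)
plan((422.5,-42,260,11),(422.5,-42,82,11))
s=shot('side','s6.png');p=np.array(ctrl.get_obs()['ee_pos'])
for dz in(74,-40): print(dz,proj(s,p+[0,0,dz]))
print('placed',[(d,proj(s,[444.8+.19*d,-146.3-.98*d,155])) for d in(0,7,14)],'in',proj(s,[435.4,-95.4,155]))
for r in cams.cut_out('side','glue_a'):
    m=r['pixels'];ys,xs=np.nonzero(m);print(round(r['p'],2),np.array(r['rect']),[(y,xs[ys==y].min(),xs[ys==y].max()) for y in np.unique(ys)[::5]])
"
```

```text
t 17.25 p [ 444.7 -243.6  258.8] alpha 10.8 w 37.5 F [-0.3 -0.3 -1.4] g 30.0 tilt [-0.  0. -1.] q6 -0.71
(422.5, -42, 260, 11) turn -0.04 then shift units [ 8.1  0.7 -0.1]
(422.5, -42, 82, 11) turn 0.0 then shift units [0.  0.  7.1]
74 [[362.5 146.5]]
-40 [[361.4 188.3]]
placed [(0, array([[343. , 191.7]])), (7, array([[344.7, 192.8]])), (14, array([[346.3, 193.9]]))] in [[331.4 183.8]]
0.95 [389.5 231.6  18.3  50.1] [(np.int64(207), np.int64(389), np.int64(390)), (np.int64(212), np.int64(387), np.int64(391)), (np.int64(217), np.int64(383), np.int64(393)), (np.int64(222), np.int64(381), np.int64(395)), (np.int64(227), np.int64(381), np.int64(394)), (np.int64(232), np.int64(381), np.int64(394)), (np.int64(237), np.int64(380), np.int64(393)), (np.int64(242), np.int64(380), np.int64(393)), (np.int64(247), np.int64(380), np.int64(392)), (np.int64(252), np.int64(383), np.int64(390))]
0.88 [348.4 210.7  13.6  36.3] [(np.int64(194), np.int64(344), np.int64(344)), (np.int64(199), np.int64(342), np.int64(346)), (np.int64(204), np.int64(340), np.int64(348)), (np.int64(209), np.int64(338), np.int64(351)), (np.int64(214), np.int64(338), np.int64(351)), (np.int64(219), np.int64(338), np.int64(351)), (np.int64(224), np.int64(339), np.int64(352)), (np.int64(229), np.int64(346), np.int64(352))]
0.72 [363.8 176.2  17.1  53.6] [(np.int64(151), np.int64(364), np.int64(364)), (np.int64(156), np.int64(361), np.int64(366)), (np.int64(161), np.int64(360), np.int64(369)), (np.int64(166), np.int64(360), np.int64(371)), (np.int64(171), np.int64(360), np.int64(371)), (np.int64(176), np.int64(360), np.int64(370)), (np.int64(181), np.int64(356), np.int64(370)), (np.int64(186), np.int64(356), np.int64(370)), (np.int64(191), np.int64(356), np.int64(370)), (np.int64(196), np.int64(356), np.int64(370)), (np.int64(201), np.int64(356), np.int64(370))]
```

move_arm:
  steps:
    - [[0.6,0.05,0],0,1]
    - [[0.95,0.1,0],0,1]
    - [[0.95,0.1,0],0,1]
    - [[0.95,0.1,0],0,1]
    - [[0.95,0.1,0],0,1]
    - [[0.95,0.1,0],0,1]
    - [[0.95,0.1,0],0,1]
    - [[0.95,0,0],0,1]
    - [[0.92,0,0],0,1]
    - [[0,0,0],0,1]
    - [[0,0,0.5],0,1]
    - [[0,0,0.9],0,1]
    - [[0,0,0.9],0,1]
    - [[0,0,0.9],0,1]
    - [[0,0,0.9],0,1]
    - [[0,0,0.9],0,1]
    - [[0,0,0.9],0,1]
    - [[0,0,0.7],0,1]
    - [[0,0,0.2],0,1]
    - [[0,0,0],0,1]

```text
t: 19.02
ee_pos: [421.1, -40.0, 88.2]
orientation: [-1.996, -2.423, 0.003]
ft_force: [-0.6, 0.1, -0.2]
width: 37.2
grasp_force: 30.0
```

move_arm:
  steps:
    - [[0,0,0],0,1]
    - [[0,0,0],0,1]

```text
t: 19.18
ee_pos: [422.9, -40.2, 90.2]
orientation: [1.997, 2.423, 0.002]
ft_force: [0.7, -0.5, -1.5]
width: 37.4
grasp_force: 30.0
```

Lower about 9 mm to contact.

move_arm:
  steps:
    - [[0,0,0.1],0,1]
    - [[0,0,0.1],0,1]
    - [[0,0,0.1],0,1]
    - [[0,0,0.04],0,1]
    - [[0,0,0],0,1]
    - [[0,0,0],0,1]

```text
t: 19.68
ee_pos: [422.4, -40.2, 80.9]
orientation: [1.998, 2.423, 0.0]
ft_force: [-0.9, -0.5, 2.6]
width: 37.0
grasp_force: 30.0
```

move_arm:
  steps:
    - [[0,0,0.03],0,1]
    - [[0,0,0],0,1]
    - [[0,0,0],0,1]

```text
t: 19.93
ee_pos: [422.7, -40.2, 80.7]
orientation: [1.998, 2.423, 0.001]
ft_force: [-1.4, 0.3, 13.0]
width: 37.4
grasp_force: 30.0
```

move_arm:
  steps:
    - [[0,0,-0.03],0,1]
    - [[0,0,0],0,0.55]
    - [[0,0,0],0,0.5]
    - [[0,0,0],0,0.4]
    - [[0,0,0],0,0.35]
    - [[0,0,0],0,0.35]
    - [[0,0,-0.3],0,0.35]
    - [[0,0,-0.8],0,0.35]
    - [[0,0,-0.9],0,0.35]
    - [[0,0,-0.9],0,0.35]
    - [[0,0,-0.9],0,0.35]
    - [[0,0,-0.9],0,0.35]
    - [[0,0,-0.9],0,0.35]
    - [[0,0,-0.9],0,0.35]
    - [[0,0,-0.7],0,0.2]
    - [[0,0,0],0,0.2]

```text
t: 21.27
ee_pos: [424.0, -40.3, 264.5]
orientation: [1.995, 2.419, 0.006]
ft_force: [0.8, 0.6, 0.6]
width: 67.3
grasp_force: 0.0
```

```bash
python3 - <<'E'
from d import *
from scipy.optimize import least_squares
np.set_printoptions(precision=1,suppress=True)
z=np.load('cam.npz',allow_pickle=True);t=z['t'].item();s=z['s'].item()
plan((398,313,260,92))
def L(q,x,y,h):
    a=.04;c,sn=np.cos(a),np.sin(a);return [q[0]+c*x-sn*y,q[1]+sn*x+c*y,q[2]+h]
for b in((0,0),(.8,1.7)):
    b=np.array(b)
    f=lambda q:np.r_[proj(t,L(q,0,29,60))[0]-(184.6,210.3),proj(t,L(q,0,-29,60))[0]-(204.6,211.8),proj(s,L(q,0,27,62))[0]+b-(267.8,134.5),proj(s,L(q,0,-6,-47))[0]+b-(271.7,165)]
    r=least_squares(f,[400,320,60]);q=r.x;print('clip',q,r.fun,'near tip side',proj(s,L(q,0,-29,60)))
# fine: grey rows in side column around clip, brightness profile
I=s['image'].astype(int)
for row in range(130,172,1): print(row,' '.join('%3d'%v for v in I[row,260:284].mean(1)))
for n in('side','top'):
  d=shot(n,'n%s.png'%n)
  for r in cams.cut_out(n,'glue_a')+cams.cut_out(n,'clip'): print(n,round(r['p'],2),np.array(r['rect']))
E
```

```text
t 21.27 p [424.  -40.3 264.5] alpha 11.0 w 67.3 F [0.8 0.6 0.6] g 0.0 tilt [ 0. -0. -1.] q6 -0.31
(398, 313, 260, 92) turn -16.2 then shift units [ 0.6 14.2  0.2]
clip [401.1 312.8  69.6] [ 0.3  0.   0.3 -1.7 -2.2 -0.7  0.   0.9] near tip side [[272.  140.6]]
clip [399.5 310.6  77.6] [ 0.1  0.3  0.2 -1.4 -1.8 -0.8  0.4  0.9] near tip side [[271.7 138.8]]
130 165 169 180 192 189 174 154 141 140 142 138 130 120 117 114 102  89  79  69  59  52  47  44  67
131 146 146 154 162 154 141 128 121 119 121 123 110  96  91  87  71  55  45  38  30  26  24  26  52
132 133 136 135 133 124 114 108  99  91  91  88  73  56  51  47  34  27  22  21  19  18  17  23  48
133 128 131 128 118 107  96  89  77  69  64  57  51  40  35  28  20  18  18  17  17  18  17  23  49
134 102 106 108 100  96  95  93  93  91  86  82  79  67  58  43  29  27  23  19  17  18  17  23  50
135  58  61  67  68  75  83  88  97 104 105 100  93  87  93  99  96  94  78  42  21  17  18  22  43
136  26  28  33  47  69  78  79  85  93  96  87  79  89 129 167 174 169 144  77  25  16  18  20  31
137  18  17  22  44  72  80  77  77  79  79
[... 3145 characters left out ...]
 99 159 221
169  69  47  31  20  16  16  15  17  16  16  16  17  19  23  25  27  32  43  77 124 154 173 200 225
170  99  82  63  39  23  16  16  17  21  22  26  34  47  59  62  62  65  74 102 147 178 198 216 223
171 112 102  87  67  43  25  24  31  43  58  74  93 109 119 113  99  96  98 110 132 152 175 200 204
side 0.97 [388.7 232.9  17.8  46.9]
side 0.8 [347.9 211.   11.5  36.6]
side 0.72 [321.1 197.1  13.5  39.4]
side 0.59 [295.9 170.2  14.3  40.5]
side 0.59 [272.1 154.9   8.7  28.7]
side 0.65 [270.4 153.   13.5  35.8]
top 0.79 [384.9 177.8  21.8  17.7]
top 0.74 [254.7 204.8  20.9  13. ]
top 0.64 [359.5 203.7   8.   11.8]
top 0.5 [201.1 211.8   8.5  10. ]
top 0.74 [447.  187.2  29.6  25.5]
```

move_arm:
  steps:
    - [[0,0,0],-1,0]
    - [[0,0,0],-1,0]
    - [[0,0,0],-1,0]
    - [[0,0,0],-1,0]
    - [[0,0,0],-1,0]
    - [[0,0,0],-1,0]
    - [[0,0,0],-1,0]
    - [[0,0,0],-1,0]
    - [[0,0,0],-1,0]
    - [[0,0,0],-1,0]
    - [[0,0,0],-1,0]
    - [[0,0,0],-1,0]
    - [[0,0,0],-1,0]
    - [[0,0,0],-1,0]
    - [[0,0,0],-1,0]
    - [[0,0,0],-0.9,0]

```text
t: 22.9
ee_pos: [421.6, -40.0, 259.7]
orientation: [0.02, -3.139, -0.0]
ft_force: [0.8, -0.5, -0.1]
width: 87.7
grasp_force: 0.0
```

move_arm:
  steps:
    - [[0.1,0.9,0],0,0]
    - [[0.1,0.9,0],0,0]
    - [[0.1,0.9,0],0,0]
    - [[0.1,0.9,0],0,0]
    - [[0.1,0.9,0],0,0]
    - [[0.1,0.9,0],0,0]
    - [[0,0.9,0],0,0]
    - [[0,0.9,0],0,0]
    - [[0,0.9,0],0,0]
    - [[0,0.9,0],0,0]
    - [[0,0.9,0],0,0]
    - [[0,0.9,0],0,0]
    - [[0,0.9,0],0,0]
    - [[0,0.9,0],0,0]
    - [[0,0.9,0],0,0]
    - [[0,0.5,0],0,0]
    - [[0,0,0],0,0]
    - [[0,0,0],0,0]

```text
t: 24.4
ee_pos: [403.7, 309.4, 259.8]
orientation: [0.015, -3.14, 0.002]
ft_force: [-0.4, -0.6, 0.5]
width: 87.9
grasp_force: 0.0
```

```bash
python3 - <<'E'
from d import *
np.set_printoptions(precision=1,suppress=True)
plan((400,311.5,260,90.5),(400,311.5,150,90.5),(400,311.5,113,90.5))
s=shot('side','s8.png');print(proj(s,np.array(ctrl.get_obs()['ee_pos'])))
I=s['image'].astype(int)
# fingers: reddish pixels near
m=(I[:,:,0]-I[:,:,2]>25)&(I[:,:,0]<140)&(I[:,:,1]<60);m[140:]=0
for r in range(80,125,3):
    c=np.nonzero(m[r,220:330])[0]+220
    print(r,c.tolist())
E
```

```text
t 24.4 p [403.7 309.4 259.8] alpha 90.6 w 87.9 F [-0.4 -0.6  0.5] g 0.0 tilt [-0. -0. -1.] q6 -0.95
(400, 311.5, 260, 90.5) turn 0.01 then shift units [ 0.1  0.1 -0. ]
(400, 311.5, 150, 90.5) turn -0.0 then shift units [0.  0.  4.4]
(400, 311.5, 113, 90.5) turn -0.0 then shift units [0.  0.  1.5]
[[266.8 101.1]]
80 [258, 259, 264, 265, 266, 267, 268, 269, 270, 271, 272, 273, 274, 275, 276, 277, 278, 279, 280, 281]
83 [264, 265, 268, 269, 270, 271, 272, 273, 274, 275, 276, 277, 278, 279, 280, 281, 282, 283]
86 [265, 268, 269, 270, 271, 272, 273, 274, 275]
89 [269, 270, 271, 272, 273, 274, 275, 276]
92 [270, 271, 272, 273, 274, 275, 276]
95 [270, 271, 272, 273, 274, 275]
98 [269, 270, 271, 272, 273, 274, 275]
101 [269, 270, 271, 272, 273, 274, 275]
104 [271, 272, 273, 274, 275]
107 []
110 []
113 []
116 []
119 []
122 []
```

move_arm:
  steps:
    - [[0.13,0.07,0.7],0,0]
    - [[0,0,0.9],0,0]
    - [[0,0,0.9],0,0]
    - [[0,0,0.9],0,0]
    - [[0,0,0.8],0,0]
    - [[0,0,0],0,0]
    - [[0,0,0],0,0]

```text
t: 25.03
ee_pos: [400.5, 310.1, 155.2]
orientation: [0.011, -3.14, 0.003]
ft_force: [0.2, -0.2, 0.7]
width: 87.5
grasp_force: 0.0
```

```bash
python3 - <<'E'
from d import *
np.set_printoptions(precision=1,suppress=True)
plan((400,311.5,113,90.5))
z=np.load('cam.npz',allow_pickle=True);s0=z['s'].item()
s=shot('side','s9.png');t=shot('top','t9.png');p=np.array(ctrl.get_obs()['ee_pos'])
print('pred prev',proj(s,[403.7,309.4-51,259.8]),proj(s,[403.7,309.4-57,259.8]),'now tip mid',proj(s,p+[0,-51,0]),'handle tip',proj(s,[400,311.5-29,134.5]))
I=s['image'].astype(int)
for row in range(122,168,2): print(row,' '.join('%3d,%3d'%(v[0],v[2]) for v in I[row,258:284]))
E
```

```text
t 25.03 p [400.5 310.1 155.2] alpha 90.4 w 87.5 F [ 0.2 -0.2  0.7] g 0.0 tilt [-0. -0. -1.] q6 -0.94
(400, 311.5, 113, 90.5) turn -0.02 then shift units [0.  0.1 1.7]
pred prev [[272.3 106.4]] [[273.  107.1]] now tip mid [[273.8 135.9]] handle tip [[271.4 139.6]]
122  72, 60  81, 56  83, 47  57, 30  30, 23  23, 22  21, 21  21, 20  40, 22 107, 26 172, 36 157, 35  92, 27  66, 27  63, 25  62, 25  62, 26  61, 25  67, 34 109, 76 168,126 184,131 177,103 165, 74 161, 58 162, 51
124 191,114 209, 86 201, 58 117, 33  38, 22  22, 21  23, 21  26, 24  37, 26  87, 48 148, 86 152,100  93, 56  63, 26  62, 25  62, 25  62, 25  63, 26  69, 37 115, 84 176,139 192,154 197,157 193,150 189,139 187,126
126 207,168 210,162 192,132 123, 81  80, 57  84, 64 118, 91 164,129 175,138 183,143 197,157 182,143 105, 74  66, 29  65, 26  62, 25  63, 25  62, 26  73, 39 121, 90 177,144 185,150 175,139 167,132 178,138 191,147
128 204,174 203,173 200,170 200,167 204,166 215,175 223,181 225,183 223,181 222,180 223,182 210,171 156,119  91, 55  67, 29  64, 26  64, 26  63, 26  69, 33  92, 59 121, 93 127,100 124, 96 121, 94 129,
[... 3339 characters left out ...]
  20, 20  19, 18  17, 17  18, 17  18, 17  26, 22  54, 41  85, 64
162  17, 17  16, 16  17, 16  17, 17  16, 16  16, 16  17, 17  17, 17  18, 18  20, 20  38, 36  73, 67 103, 94 113,102 112,101 109, 99  89, 81  45, 40  19, 18  18, 18  16, 15  17, 15  17, 17  25, 21  60, 45  95, 71
164  17, 16  16, 16  16, 17  16, 17  16, 16  18, 17  18, 17  17, 17  17, 17  20, 19  35, 32  60, 54  78, 71  80, 73  75, 68  65, 59  50, 46  27, 25  16, 16  16, 16  17, 17  16, 15  17, 17  18, 18  24, 21  32, 27
166  16, 16  16, 17  16, 16  16, 16  17, 17  16, 16  16, 15  17, 17  17, 17  17, 17  19, 18  22, 21  24, 22  25, 23  22, 21  21, 20  19, 18  18, 17  16, 16  15, 15  17, 17  16, 16  17, 16  37, 32  99, 81 163,136
```

move_arm:
  steps:
    - [[0.06,0.1,0],0.7,0]
    - [[0,0,0],0,0]
    - [[0,0,0.5],0,0]
    - [[0,0,0.5],0,0]
    - [[0,0,0.5],0,0]
    - [[0,0,0.18],0,0]
    - [[0,0,0],0,0]
    - [[0,0,0],0,0.1]
    - [[0,0,0],0,0.2]

```text
t: 25.88
ee_pos: [400.0, 314.3, 114.6]
orientation: [0.082, 3.139, 0.001]
ft_force: [0.9, -0.2, 0.4]
width: 77.9
grasp_force: 0.0
```

move_arm:
  steps:
    - [[0,0,0],0,0.26]
    - [[0,0,0],0,0.3]
    - [[0,0,0],0,0.3]

```text
t: 26.13
ee_pos: [399.7, 314.3, 114.2]
orientation: [0.083, 3.14, 0.001]
ft_force: [0.3, 0.8, 0.2]
width: 61.9
grasp_force: 0.5
```

move_arm:
  steps:
    - [[0,0,0.12],0,0.3]
    - [[0,0,0],0,0.33]
    - [[0,0,0],0,0.35]
    - [[0,0,0],0,0.36]

```text
t: 26.47
ee_pos: [399.5, 314.1, 110.8]
orientation: [0.083, 3.14, 0.0]
ft_force: [-0.3, 0.6, 3.3]
width: 56.9
grasp_force: 7.4
```

move_arm:
  steps:
    - [[0,0,0],0,0.4]
    - [[0,0,0],0,0.42]
    - [[0,0,0],0,0.42]

```text
t: 26.72
ee_pos: [400.0, 314.1, 111.6]
orientation: [0.082, 3.139, 0.0]
ft_force: [-0.7, -1.5, 10.7]
width: 51.1
grasp_force: 10.1
```

move_arm:
  steps:
    - [[0,0,-0.08],0,0.45]
    - [[0,0,-0.03],0,0.5]
    - [[0,0,-0.03],0,0.55]
    - [[0,0,-0.03],0,0.6]
    - [[0,0,0],0,0.65]
    - [[0,0,0],0,0.65]

```text
t: 27.22
ee_pos: [399.4, 313.8, 115.1]
orientation: [-0.082, -3.14, 0.001]
ft_force: [-0.5, -1.9, 4.9]
width: 31.5
grasp_force: 11.8
```

move_arm:
  steps:
    - [[0,0,0],0,0.8]
    - [[0,0,0],0,1]
    - [[0,0,0],0,1]
    - [[0,0,0],0,1]

```text
t: 27.55
ee_pos: [399.6, 313.8, 115.4]
orientation: [0.083, 3.14, -0.0]
ft_force: [-0.2, -2.8, 6.9]
width: 25.9
grasp_force: 30.0
```

move_arm:
  steps:
    - [[0,0,-0.2],0,1]
    - [[0,0,-0.3],0,1]
    - [[0,0,-0.4],0,1]
    - [[0,0,-0.5],0,1]
    - [[0,0,-0.6],0,1]
    - [[0,0,0],0,1]

```text
t: 28.05
ee_pos: [400.8, 315.1, 167.9]
orientation: [0.083, 3.137, 0.005]
ft_force: [0.7, 0.6, -0.6]
width: 25.7
grasp_force: 30.0
```

```bash
python3 - <<'E'
from d import *
np.set_printoptions(precision=1,suppress=True)
plan((400,313,270,87))
s=shot('side','s10.png');t=shot('top','t10.png');p=np.array(ctrl.get_obs()['ee_pos'])
print('pred tips',proj(s,p+[0,0,19]),'jaw',proj(s,p+[0,-18,19-110]))
for r in cams.cut_out('side','clip'): print(round(r['p'],2),np.array(r['rect']))
I=s['image'].astype(int)
for row in range(112,168,2): print(row,' '.join('%3d'%v.mean() for v in I[row,258:286]))
E
```

```text
t 28.05 p [400.8 315.1 167.9] alpha 87.0 w 25.7 F [ 0.7  0.6 -0.6] g 30.0 tilt [ 0.  0. -1.] q6 -0.88
(400, 313, 270, 87) turn -0.0 then shift units [ 0.  -0.1 -4.1]
pred tips [[266.9 122.2]] jaw [[271.3 153.9]]
0.71 [271.4 142.6  10.6  20.9]
112  83  92  99  87  53  43  45  44  43  43  40  40  41  41  42  43  44  43  43  46  71 114 145 171 189 218 235 228
114  87  80  81  89  84  55  42  41  41  41  39  40  41  42  56  76  83  79  75  77  94 124 150 167 177 175 157 132
116 122 136 158 172 158  84  32  30  37  39  39  39  39  43  70 110 126 123 121 126 127 128 127 119 108  95  91  99
118 192 205 208 205 180  95  31  27  35  39  39  40  39  42  55  76  86  99 105 105 101 100  94  90  90  92 112 141
120 165 164 159 157 139  73  29  26  33  38  39  39  39  42  65  91  94  94  97  99 112 125 117 120 122 117 107 109
122  78  80  86  95  90  60  40  37  39  40  40  40  39  41  51  92 144 166 176 172 165 159 137 115 103  99  96  94
124 149 142 134 127 116 100  68  58  49  42  39  40  41  40  50 104 169 184 180 178 176 175 178 173 164 156 142 123
126 187 186 170 140 116 120 108  73  51  42  
[... 1690 characters left out ...]
 132
156  19  20  21  20  21  21  21  23  27  27  26  27  27  26  23  20  18  19  19  19  18  17  18  17  19  21  21  19
158  26  27  31  30  29  27  26  25  24  22  21  19  19  18  17  17  16  16  16  18  18  17  17  18  17  20  22  25
160  22  20  18  19  18  17  17  17  17  19  18  18  18  18  17  16  17  17  18  17  16  16  17  24  48  76  82  82
162  16  16  16  16  15  16  16  17  17  16  16  17  17  17  17  16  16  16  17  17  16  16  16  24  53  85  88  77
164  16  16  15  16  15  16  16  16  16  16  16  18  16  15  15  16  15  16  16  17  15  17  17  17  22  29  30  33
166  16  15  16  17  16  15  16  18  16  17  16  16  16  16  16  14  16  16  15  15  16  16  17  35  90 150 162 145
```

```bash
python3 - <<'E'
from d import *
np.set_printoptions(precision=0,suppress=True,linewidth=200)
s=shot('side');t=shot('top')
C=np.array([443,-96]);a=.19;ex=np.array([np.cos(a),np.sin(a)]);ey=np.array([-np.sin(a),np.cos(a)])
def prof(d,us,vs,z,axis):
    out=[]
    for u in us:
        P=[]
        for v in vs:
            q=C+u*ex+v*ey if axis=='x' else C+v*ex+u*ey
            P.append([*q,z])
        uv=proj(d,P).astype(np.float32);I=cv2.cvtColor(d['image'],cv2.COLOR_RGB2GRAY).astype(np.float32)
        out.append(cv2.remap(I,uv[:,:1],uv[:,1:],1).mean())
    return np.array(out)
us=np.arange(36,64,2)
print('x   ',us)
for lo,hi in((-75,-45),(-45,-15),(-15,15),(15,45),(45,75)): print('top card',lo,prof(t,us,np.arange(lo,hi,3),125,'x'))
us=np.arange(-64,-36,2);print('x   ',us)
for lo,hi in((-75,-30),(30,75)): print('top front rim z45',lo,prof(t,us,np.arange(lo,hi,3),45,'x'))
for sg in(-1,1):
    us=sg*np.arange(78,106,2);print('y   ',us);print('side rims z45',prof(t,us,np.arange(-40,30,3),45,'y'))
us=np.arange(110,140,2);print('z',us)
for lo,hi in((-70,-40),(-40,0),(0,40),(40,70)): print('side card front-top edge vs z',[int(prof(s,[46],np.arange(lo,hi,3),z,'x')[0]) for z in us])
E
```

```text
x    [36 38 40 42 44 46 48 50 52 54 56 58 60 62]
top card -75 [ 91.  83.  78.  76.  79.  93. 112. 130. 138. 138. 132. 127. 125. 124.]
top card -45 [ 82.  74.  73.  73.  79.  92. 111. 128. 135. 131. 124. 117. 113. 113.]
top card -15 [ 82.  78.  76.  76.  79.  91. 109. 126. 133. 129. 121. 114. 112. 117.]
top card 15 [ 72.  72.  73.  75.  80.  93. 111. 125. 126. 117. 109. 113. 129. 147.]
top card 45 [ 69.  68.  69.  72.  77.  88. 106. 120. 121. 108.  89.  72.  64.  63.]
x    [-64 -62 -60 -58 -56 -54 -52 -50 -48 -46 -44 -42 -40 -38]
top front rim z45 -75 [84. 84. 83. 82. 81. 79. 79. 81. 86. 90. 91. 89. 88. 87.]
top front rim z45 30 [89. 85. 82. 80. 80. 82. 85. 88. 92. 93. 92. 89. 88. 89.]
y    [ -78  -80  -82  -84  -86  -88  -90  -92  -94  -96  -98 -100 -102 -104]
side rims z45 [124. 115. 107. 102. 104. 109. 108. 100.  90.  83.  81.  80.  80.  80.]
y    [ 78  80  82  84  86  88  90  92  94  96  98 100 102 104]
side rims z45 [ 93.  93.  93.  95.  98. 103. 109. 111. 104.  91.  79.  75.  75.  76.]
z [110 112 114 116 118 120 122 124 126 128 130 132 134 136 138]
side card front-top edge vs z [85, 85, 86, 87, 87, 88, 90, 96, 107, 121, 134, 144, 151, 153, 150]
side card front-top edge vs z [85, 86, 87, 88, 89, 89, 91, 99, 113, 132, 153, 169, 176, 174, 163]
side card front-top edge vs z [85, 85, 86, 87, 87, 88, 90, 95, 105, 119, 134, 147, 155, 160, 162]
side card front-top edge vs z [85, 86, 87, 87, 88, 88, 90, 96, 106, 119, 133, 146, 157, 165, 171]
```

move_arm:
  steps:
    - [[0,0,-0.8],0,1]
    - [[0,0,-0.8],0,1]
    - [[0,0,-0.8],0,1]
    - [[0,0,-0.8],0,1]
    - [[0,0,-0.8],1,1]
    - [[0,0,0],1,1]
    - [[0,0,0],1,1]
    - [[0,0,0],1,1]
    - [[0,0,0],1,1]
    - [[0,0,0],1,1]
    - [[0,0,0],1,1]
    - [[0,0,0],1,1]
    - [[0,0,0],1,1]
    - [[0,0,0],1,1]
    - [[0,0,0],1,1]
    - [[0,0,0],1,1]
    - [[0,0,0],1,1]
    - [[0,0,0],1,1]
    - [[0,0,0],1,1]
    - [[0,0,0],0.22,1]

```text
t: 29.97
ee_pos: [399.0, 313.7, 264.0]
orientation: [-2.005, -2.418, 0.002]
ft_force: [-0.4, -0.3, -0.7]
width: 26.1
grasp_force: 30.0
```

```bash
python3 - <<'E'
from d import *
plan((492.4,-84.4,266,10.9))
E
```

```text
t 29.97 p [399.  313.7 264. ] alpha 10.7 w 26.1 F [-0.4 -0.3 -0.7] g 30.0 tilt [-0.001 -0.001 -1.   ] q6 0.46
(492.4, -84.4, 266, 10.9) turn -0.04 then shift units [-16.34   0.66  -0.08]
```

move_arm:
  steps:
    - [[-0.5,0.06,0],-0.04,1]
    - [[-0.9,0.05,-0.1],0,1]
    - [[-0.9,0.05,0],0,1]
    - [[-0.9,0.05,0],0,1]
    - [[-0.9,0.05,0],0,1]
    - [[-0.9,0.05,0],0,1]
    - [[-0.9,0.05,0],0,1]
    - [[-0.9,0.05,0],0,1]
    - [[-0.9,0.05,0],0,1]
    - [[-0.9,0.05,0],0,1]
    - [[-0.9,0.05,0],0,1]
    - [[-0.9,0.05,0],0,1]
    - [[-0.9,0.05,0],0,1]
    - [[-0.9,0,0],0,1]
    - [[-0.9,0,0],0,1]
    - [[-0.9,0,0],0,1]
    - [[-0.9,0,0],0,1]
    - [[-0.9,0,0],0,1]
    - [[-0.5,0,0],0,1]
    - [[0,0,0],0,1]

```text
t: 31.63
ee_pos: [494.1, -84.6, 267.0]
orientation: [-1.998, -2.424, 0.001]
ft_force: [0.4, -0.4, -0.8]
width: 25.5
grasp_force: 30.0
```

move_arm:
  steps:
    - [[0,0,0],0,1]
    - [[0,0,0],0,1]
    - [[0,0,0],0,1]

```text
t: 31.88
ee_pos: [493.6, -81.8, 267.3]
orientation: [-1.995, -2.427, 0.0]
ft_force: [0.2, 1.1, -1.5]
width: 25.9
grasp_force: 30.0
```

```bash
python3 - <<'E'
from d import *
np.set_printoptions(precision=1,suppress=True)
plan((492.4,-84.4,235,10.9),(492.4,-84.4,180,10.9))
s=shot('side','s11.png');p=np.array(ctrl.get_obs()['ee_pos'])
print('tcp',proj(s,p),'card top',proj(s,[492.4,-84.4,125]),'jaw pred',proj(s,p+[0,0,-83]))
for r in cams.cut_out('side','clip'):
    ys,xs=np.nonzero(r['pixels']);print(round(r['p'],2),np.array(r['rect']),[(y,xs[ys==y].min(),xs[ys==y].max()) for y in np.unique(ys)[::3]])
g=cv2.cvtColor(s['image'],cv2.COLOR_RGB2GRAY)
for row in range(138,172,2): print(row,' '.join('%3d'%v for v in g[row,332:366]))
E
```

```text
t 31.88 p [493.6 -81.8 267.3] alpha 11.2 w 25.9 F [ 0.2  1.1 -1.5] g 30.0 tilt [-0.  0. -1.] q6 -0.38
(492.4, -84.4, 235, 10.9) turn 0.05 then shift units [-0.1 -0.1  1.3]
(492.4, -84.4, 180, 10.9) turn -0.0 then shift units [0.  0.  2.2]
tcp [[348.2 140.4]] card top [[347.8 186.4]] jaw pred [[348.  167.5]]
0.68 [347.9 155.9   9.   34.9] [(np.int64(138), np.int64(349), np.int64(349)), (np.int64(141), np.int64(348), np.int64(350)), (np.int64(144), np.int64(344), np.int64(350)), (np.int64(147), np.int64(345), np.int64(350)), (np.int64(150), np.int64(345), np.int64(349)), (np.int64(153), np.int64(346), np.int64(350)), (np.int64(156), np.int64(346), np.int64(350)), (np.int64(159), np.int64(345), np.int64(350)), (np.int64(162), np.int64(344), np.int64(349)), (np.int64(165), np.int64(345), np.int64(349)), (np.int64(168), np.int64(345), np.int64(349)), (np.int64(171), np.int64(344), np.int64(349)), (np.int64(174), np.int64(347), np.int64(348))]
0.55 [351.8 152.7  12.4  41.8] [(np.int64(134), np.int64(350), np.int64(352)), (np.int64(137), np.int64(348), np.int64(355)), (np.int64(140), np.int
[... 2221 characters left out ...]

162 176 169 170 173 174 172 169 158 139 132 128 118 119 149 160 163 159 137 105  98 101 104 104 102 110 131 138 140 140 139 139 137 136 136
164 186 172 166 168 169 168 162 150 140 136 132 121 115 126 134 141 135 107  92  93 102 105 104 105 114 128 133 136 139 139 137 135 135 136
166 182 170 160 160 162 162 163 162 159 151 134 121 115 123 129 125 110  83  78  70  76  89  98 103 114 132 138 138 140 139 137 135 135 136
168 172 165 154 162 165 164 164 164 163 155 136 117 107 117 125 123 109  82  79  70  47  36  47  64  94 126 136 136 137 137 136 135 135 134
170 168 162 151 156 167 169 166 162 159 152 134 105  61  54  73  93 100  88  89  92  96  87  61  47  59  99 129 135 136 135 137 137 137 137
```

move_arm:
  steps:
    - [[-0.1,-0.03,0.4],0.05,1]
    - [[0,0,0.5],0,1]
    - [[0,0,0.4],0,1]
    - [[0,0,0],0,1]
    - [[0,0,0],0,1]
    - [[0,0,0],0,1]

```text
t: 32.48
ee_pos: [493.8, -85.4, 235.0]
orientation: [2.002, 2.421, 0.0]
ft_force: [-0.2, -0.1, -0.1]
width: 26.0
grasp_force: 30.0
```

```bash
python3 - <<'E'
from d import *
np.set_printoptions(precision=1,suppress=True)
plan((492.4,-84.4,180,10.9))
s=shot('side','s12.png');t=shot('top','t12.png');p=np.array(ctrl.get_obs()['ee_pos'])
print('tcp',proj(s,p),'card top',proj(s,[492.4,-84.4,125]),proj(t,p))
A=cv2.resize(s['image'][125:205,315:381],None,fx=6,fy=6,interpolation=2)
B=cv2.resize(t['image'][165:245,295:361],None,fx=6,fy=6,interpolation=2)
cv2.imwrite('pics/k5.png',np.hstack([A,B])[:,:,::-1])
E
```

```text
t 32.48 p [493.8 -85.4 235. ] alpha 10.8 w 26.0 F [-0.2 -0.1 -0.1] g 30.0 tilt [ 0. -0. -1.] q6 -0.38
(492.4, -84.4, 180, 10.9) turn -0.01 then shift units [ 0.1 -0.1  2.2]
tcp [[348.9 151.6]] card top [[347.8 186.4]] [[335.9 175.4]]
```

View pics/k5.png

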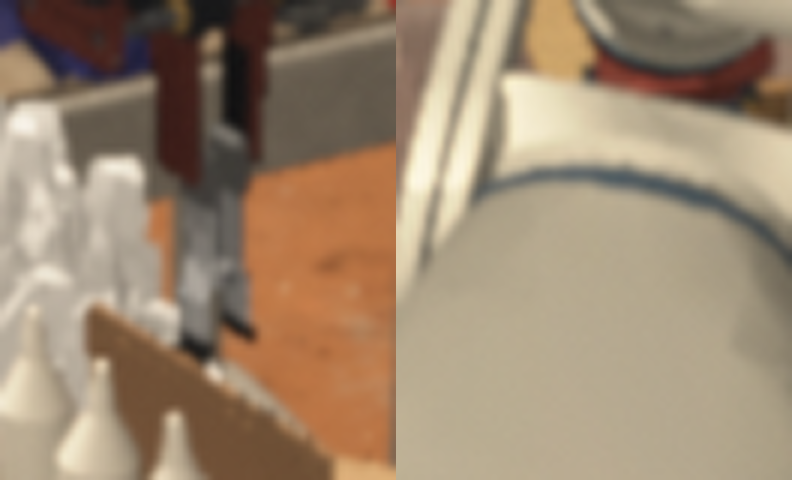

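move_arm:
  steps:
    - [[0,-0.08,0],0,1]
    - [[0,0,0.2],0,1]
    - [[0,0,0.2],0,1]
    - [[0,0,0.2],0,1]
    - [[0,0,0.2],0,1]
    - [[0,0,0.2],0,1]
    - [[0,0,0],0,1]
    - [[0,0,0],0,1]

```text
t: 33.25
ee_pos: [491.4, -85.7, 209.4]
orientation: [-2.001, -2.42, 0.001]
ft_force: [-0.1, -0.4, -0.4]
width: 26.2
grasp_force: 30.0
```

move_arm:
  steps:
    - [[0,0,0.2],0,1]
    - [[0,0,0.2],0,1]
    - [[0,0,0.2],0,1]
    - [[0,0,0.2],0,1]
    - [[0,0,0.12],0,1]
    - [[0,0,0],0,1]
    - [[0,0,0],0,1]
    - [[0,0,0],0,1]

```text
t: 33.92
ee_pos: [491.8, -85.8, 187.0]
orientation: [2.002, 2.421, 0.0]
ft_force: [0.9, 0.8, -0.5]
width: 25.7
grasp_force: 30.0
```

```bash
python3 - <<'E'
from d import *
np.set_printoptions(precision=1,suppress=True)
plan((491.9,-84.4,187,10.9))
s=shot('side','s13.png');p=np.array(ctrl.get_obs()['ee_pos']);o=ctrl.get_obs();print(o['ft_force'],o['moment'])
g=cv2.cvtColor(s['image'],cv2.COLOR_RGB2GRAY)
print('card pred',proj(s,[492.4,-84.4,125]),'tcp',proj(s,p))
print('col ',' '.join('%3d'%v for v in range(336,366)))
for row in range(164,206): print(row,' '.join('%3d'%v for v in g[row,336:366]))
E
```

```text
t 33.92 p [491.8 -85.8 187. ] alpha 10.8 w 25.7 F [ 0.9  0.8 -0.5] g 30.0 tilt [ 0. -0. -1.] q6 -0.39
(491.9, -84.4, 187, 10.9) turn -0.01 then shift units [0.1 0.  0. ]
[-0.5 -0.5 -0.4] [-0.1 -0.  -0. ]
card pred [[347.8 186.4]] tcp [[348.1 167.4]]
col  336 337 338 339 340 341 342 343 344 345 346 347 348 349 350 351 352 353 354 355 356 357 358 359 360 361 362 363 364 365
164 169 167 160 146 116  64  38  37  37  38  44  62  79  73  76  89 101 102  87  67  55  83 121 135 138 138 137 135 134 134
165 164 164 161 151 125  69  39  38  38  38  43  58  75  72  65  69  79  84  79  64  56  85 123 135 138 139 136 135 135 136
166 161 160 162 156 132  72  39  37  38  39  43  60  80  79  66  61  64  67  65  55  52  87 126 138 139 139 137 134 134 135
167 162 162 162 159 134  75  41  38  39  40  43  58  75  75  66  60  61  61  61  56  65  92 127 137 138 137 135 134 133 134
168 165 164 164 160 138  88  58  42  39  39  41  51  63  66  64  61  61  61  64  75  99 116 132 136 137 136 135 134 134 134
169 166 167 164 160 150 125  97  64  45  39  41  46  56  61  63  60  61  63  67  88 120 131 134 136 135 1
[... 3782 characters left out ...]
 117  71  50  57  73  84  85  84  84  85  85  85  86  86  86  86  85  86  87  89
201 146 127 103  90  97 131 170 179 175 161 133  99  72  67  75  84  85  84  85  85  85  86  85  86  85  86  85  85  85  89
202 150 130 104  93 111 154 185 185 178 165 145 118  89  75  77  84  86  86  85  84  84  84  86  86  85  86  86  84  85  87
203 146 125 101  99 137 186 204 196 185 173 157 135 106  88  81  84  86  86  84  85  84  84  85  86  87  86  86  86  85  87
204 140 122 104 115 166 208 213 201 189 179 165 147 126 108  90  86  87  86  85  85  85  85  85  85  87  87  87  86  85  87
205 136 122 113 143 194 217 213 201 189 182 171 156 140 121  97  88  87  86  85  84  85  85  86  86  87  86  87  86  86  85
```

move_arm:
  steps:
    - [[0,0.08,-0.08],0,1]
    - [[0,0.08,0],0,1]
    - [[0,0,0],0,1]
    - [[0,0,0],0,1]

```text
t: 34.3
ee_pos: [495.8, -85.0, 189.1]
orientation: [2.002, 2.421, 0.0]
ft_force: [0.2, 0.2, -0.2]
width: 25.6
grasp_force: 30.0
```

move_arm:
  steps:
    - [[0,-0.08,0],0,1]
    - [[0,-0.08,0],0,1]
    - [[0,-0.08,0],0,1]
    - [[0,-0.08,0],0,1]
    - [[0,0,0],0,1]
    - [[0,0,0],0,1]

```text
t: 34.8
ee_pos: [487.6, -86.6, 189.0]
orientation: [2.002, 2.421, 0.0]
ft_force: [-0.4, -0.1, -0.4]
width: 25.7
grasp_force: 30.0
```

move_arm:
  steps:
    - [[0,0.08,0],0,1]
    - [[0,0.08,0],0,1]
    - [[0,0,0],0,1]
    - [[0,0,0],0,1]
    - [[0,0,0],0,1]
    - [[0,0,0],0,1]

```text
t: 35.3
ee_pos: [491.6, -85.7, 188.9]
orientation: [-2.002, -2.421, 0.0]
ft_force: [0.3, -0.2, -0.7]
width: 25.9
grasp_force: 30.0
```

```bash
python3 - <<'E'
from d import *
np.set_printoptions(precision=1,suppress=True)
plan()
s=shot('side','s14.png')
for r in cams.cut_out('side','clip')+cams.cut_out('side','glue_a'): print(round(r['p'],2),np.array(r['rect']))
E
```

```text
t 35.3 p [491.6 -85.7 188.9] alpha 10.8 w 25.9 F [ 0.3 -0.2 -0.7] g 30.0 tilt [-0. -0. -1.] q6 -0.39
0.51 [352.4 178.8  12.9  35.7]
0.7 [295.  170.1  10.6  43. ]
0.7 [348.5 213.2  14.3  36.8]
0.69 [389.9 229.8  15.8  48.6]
0.66 [320.1 196.7  12.8  37.8]
0.44 [351.2 181.1  14.4  38.4]
```

No contact shows within ±4 mm either way, the jaws straddle the card, and the bottles are standing. I'm handing in.

```bash
python3 -c "
from workcell import ctrl
print(ctrl.close_job())"
```

```text
the job is handed in; nothing more can be done
None
```

I handed the job in at 35 s: two more glue bottles stand in the carton, and the clip, still squeezed open, straddles the back card with its jaws about 28 mm below the edge (an estimate from the camera), with no contact felt when I nudged it 4 mm each way.

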